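# Press a circuit board home in a sprung contact tester

### The arm

A 6-joint arm with a two-finger parallel gripper is mounted at the origin on the work surface. World frame = base frame: x ahead of the robot, y to its left, z up, the work surface at z = 0. Lengths are in m, angles in rad, forces in N, time in s.
With the tool pointing down it reaches from about 0.275 to 0.85 m from the base axis. Payload 19 kg.
Tool frame: the origin (TCP) lies between the finger pads; the fingertips stand 17 mm ahead of it and the grasp point (between the pads) lies 2 mm behind it; y points along the fingers, z is the direction in which the jaws open and shut, and the axes are right-handed (so a half turn about y gives the same grasp; the last joint's range is limited). The gripper opens to 85 mm and grips with 20 to 120 N. Pads are 22 mm wide; open, the fingers measure 114 mm over their backs; the gripper's body (76 mm by 85 mm) begins 54 mm behind the grasp point. The pads swing forward as they close: fully open they stand 13 mm farther back than shut.
Start: joints at [1.131, 0.15, 1.437, -0, 1.554, -0.134], TCP at [0.173, 0.548, 0.248] pointing down, gripper open.
Joint ranges: [-2.8, 2.8], [-0.68, 2.1], [0.12, 2.68], [-1.39, 4.53], [0.16, 2.79], [-2.81, 2.81]. Speed limits (rad/s): [1.89, 1.89, 2.22, 3.01, 3.01, 3.01].

### API

Orientations are given as a unit quaternion [x, y, z, w].
In Python, from workcell import arm gives the robot as it stands.
- The arm moves only by the tool carry_out, never from a script. Its argument "rows" is one flat list of numbers, 7 for each row, row after row: the shift along the tool's x, y, z in mm, then the turn, a rotation vector about the tool's x, y, z in rad, then the closure, from -1 (fully open) to 1 (shut). In form: [x, y, z, wx, wy, wz, fingers, x, y, z, wx, wy, wz, fingers, ...]. A call has 1 to 5 rows; each row is the pose to reach, as a shift and turn from the pose commanded when the call began, along the tool's axes at that moment; what a row does not reach only later rows make up. A row lasts 1/12 s, in which the tool goes at most 41.7 mm and 7.16 degrees, less where a joint would pass 70% of its speed; a pose out of reach is approached as far as the arm can. A call with a gripper value outside its range is refused whole. The fingers move at their own pace and stop on an object; "newtons" is the grip in N (left out, the last holds). Time passes only in rows, so rows that repeat a pose let the fingers close. It gives the time, the measured TCP pose, the force and the opening at its end, in the units of the state.
- arm.sense(): the state, without advancing time (a new reading comes with each control period).
- arm.capture(name): name is "scene" or "top" or "wrist"; returns the picture (480x640x3 uint8, red, green, blue); there is no depth.
- arm.calibration(name): a dict with "mtx" (3x3 intrinsics, pixels), "k1" (the pictures are not rectified: a ray, as slopes to the right and down, at radius r is drawn at 1 + k1 r^2 times it, then the intrinsics apply), "T" (4x4, takes a point from camera to world coordinates); the wrist camera has in their place "tool_from_camera" (4x4, takes a point from camera to tool coordinates, whose origin is the TCP and whose axes are the tool frame's). Camera axes: x right, y up, looking along -z (the intrinsics and any distortion apply to the point x, -y, -z); pixel columns grow to the right and rows downward; lengths in m; the calibration is good to about 2 mm. A picture is of the moment at which its call begins: read the wrist's pose just before it. calibration takes no time and is no camera call.
- arm.finish_job(): hands the job in, once; it reports no verdict.
The state is a dict: "t": time; "q": joint angles; "joint_velocities": joint speeds; "joint_torque": joint torques, N m; "position": TCP position; "tool_rot": TCP orientation; "wrist_force": force on the tool from outside, world axes, zero at the start; "wrist_torque": the same for the moment, N m; "finger_gap": opening from 0.0 (shut) to 1.0 (fully open).
Only numpy, scipy, OpenCV 4.12 (cv2) and the standard library are available. Lean on these libraries where they do the work, as an engineer would, in place of code of your own. Each camera call takes 0.05 s, during which the arm holds its last target.

### The job

Take the orange-handled tamper out of its blue holder, lower it into the black well of the tester and press the green board squarely down until its sprung plate bottoms out level; keep it there for two seconds, never pressing on the tester harder than 25 N and never touching the tester with the gripper or arm. Then stand the tamper gently back upright in its holder, let go, and leave the other things on the bench where they are.

Things in the scene. Friction and masses are not known exactly. Their poses are not given: they have to be found in the camera images.
- tamper: Loose tamper of about 0.22 kg (0.15 to 0.31), a solid of revolution standing upright in the holder. Origin: centre of its flat underside; z runs up its axis. Aluminium foot 44 mm in diameter and 14 mm high, thin neck 16 mm in diameter up to 28 mm, then an upright orange cylindrical handle 26 mm in diameter from 28 to 98 mm above the underside. Best gripped from above at the handle, 70 to 76 mm above the underside.
- holder: Fixed round holder: aluminium disc 88 mm in diameter, 4 mm thick, with a blue ring (outside 68 mm, inside 54 mm in diameter) whose top is 12 mm above the bench. The tamper's foot stands inside the ring on the floor, 4 mm above the origin. Origin: centre of the underside on the bench.
- tester: Fixed contact tester: grey base 140 x 100 mm, 16 mm high, carrying a black square frame 78 x 78 mm outside, top 65 mm above the bench, round a square well 56 x 56 mm at its centre. In the well sits a green circuit board 50 x 50 mm, 7 mm thick, on a sprung plate. Origin: centre of the underside on the bench, directly under the well's centre.
- well (a point): Centre of the mouth of the tester's square well, level with the frame's top, 65 mm above the bench. At rest the middle of the green board's top is 45 mm above the bench, give or take 10 mm: its stop collar is set differently each time and is not measured. Pressed home, it is 12 mm lower.
- press_depth (a joint): How far the sprung plate is pressed down, m: 0 at rest, 0.012 fully home on its hard stop. The spring starts to yield at about 5 N and takes about 13 N just before the stop; beyond that the force climbs steeply with hardly any motion.
- roll (a joint): Tilt of the green board about the tester's x axis, rad: 0 is level, up to 0.14 either way. The board starts crooked; it tilts against light friction, is squared up by a flat foot pressed on it, and stays as it is left.
- pitch (a joint): Tilt of the green board about the tester's y axis, rad: 0 is level, up to 0.14 either way.
- bottle: Bystander: amber bottle with black cap, 60 mm in diameter, 85 mm high; origin at the centre of its underside.
- spool: Bystander: copper-coloured wire spool standing on its flange, 60 mm in diameter, 45 mm high; origin at the centre of its underside.
- case: Bystander: open black earphone case 70 x 60 mm, 22 mm high with a lid standing up to 70 mm; origin at the centre of its underside.
- coupler: Bystander: small steel and brass ear coupler, 38 mm in diameter, 44 mm high; origin at the centre of its underside.
Things that resemble listed ones, but are neither listed nor needed, are in the scene too. What is shaped like the tester but purple is not meant.

How it is judged:
On the way, in this order (a step that is already met when the one before it is completed fails the run):
1. the tamper is lifted out of its holder (z of tamper in the frame of holder above 0.03 m), for 0.1 s.
2. the tamper presses the plate to within 1.5 mm of its stop, level within 0.05 rad both ways, for 1.5 s (value of joint press_depth above 0.0105 m and contact force between tamper and tester above 5 N and value of joint roll between -0.05 and 0.05 rad and value of joint pitch between -0.05 and 0.05 rad), for 1.5 s.
At the end, for the whole second after the job is handed in: The tamper stands released and at rest in its holder, its foot on the holder's floor (within 4 mm), within 9 mm of the middle and upright within 0.08 rad; the board's plate has sprung back up (depth under 3 mm) and is left level within 0.07 rad both ways (horizontal distance between tamper and holder below 0.009 m and z of tamper in the frame of holder below 0.008 m and angle between tamper's own z axis and vertical below 0.08 rad and linear speed of tamper below 0.02 m/s and value of joint press_depth below 0.003 m and value of joint roll between -0.07 and 0.07 rad and value of joint pitch between -0.07 and 0.07 rad); the robot touches nothing.
It fails at once if the tamper presses on the tester with more than 25 N (contact force between tamper and tester above 25 N).
It fails at once if the gripper or arm touches the tester or its board (contact force between any of the fingers, the arm and tester above 1 N).
It fails at once if the tamper is dropped (falls freely faster than 0.35 m/s) or meets its holder with more than 60 N (contact force between tamper and holder above 60 N or (contact force between the fingers and tamper below 0.1 N and linear speed of tamper above 0.35 m/s)).
It fails at once if the tamper tips over (angle between tamper's own z axis and vertical above 0.5 rad).
It fails at once if the bottle, spool, case or coupler is moved by more than 20 mm (distance of any of bottle, spool, case, coupler from where it was at the start of the episode above 0.02 m).
It also fails if it takes over 64 s, if anything falls off the work surface, if the arm or the gripper's body presses on something with over 40 N, if the wrist force passes 120 N, or if a joint passes its speed limit or range.

## Working session

There is one attempt and no reset: what is moved stays moved. The work goes in short steps, Python scripts to look and compute and a tool call to move; the robot and the scene stay as the last step left them, time stands still between calls to the robot, and variables do not carry over. Pictures are saved under pics/ and viewed, and the job is handed in when it is done.

Besides the shell and the picture viewer there is one more tool, called after "Request:" as name(argument=value, ...) on one line, values as JSON. carry_out: Moves the arm, as the interface text tells. Its arguments: {"type":"object","properties":{"rows":{"type":"array","items":{"type":"number"}},"newtons":{"type":"number"}},"required":["rows"]}

```bash
ls; mkdir -p pics
python3 - <<'E'
from workcell import arm
import cv2,numpy as np
print(arm.sense())
for n in ["scene","top","wrist"]:
    c=arm.calibration(n); print(n,{k:np.round(np.array(v),4).tolist() for k,v in c.items()})
    cv2.imwrite(f"pics/{n}0.png",arm.capture(n)[:,:,::-1])
E
```

```text
pics
{'t': 0.0, 'q': array([ 1.13099904e+00,  1.50957285e-01,  1.43799911e+00, -1.61378115e-05,
        1.55374102e+00, -1.34009088e-01]), 'joint_velocities': array([-0.00221273, -0.00064723, -0.00071581,  0.00147535, -0.00167847,
       -0.00027711]), 'joint_torque': array([-4.86419609e-03, -7.13048530e+01, -5.70853364e+01, -7.78200665e-04,
        9.04688757e-03, -1.06984319e-04]), 'position': array([0.17304331, 0.54813368, 0.24770768]), 'tool_rot': array([ 0.69923414, -0.10779667,  0.10758655, -0.69848166]), 'wrist_force': array([0.48764486, 0.5683535 , 0.74330238]), 'wrist_torque': array([ 0.0051321 ,  0.00618976, -0.03020622]), 'finger_gap': 1.001495152940385}
scene {'mtx': [[493.7867, 0.0, 309.3417], [0.0, 493.7867, 239.7652], [0.0, 0.0, 1.0]], 'k1': -0.0191, 'T': [[0.2196, -0.4879, 0.8448, 1.5059], [0.9753, 0.1301, -0.1784, -0.1992], [-0.0229, 0.8632, 0.5044, 0.6993], [0.0, 0.0, 0.0, 1.0]]}
top {'mtx': [[525.4482, 0.0, 310.0004], [0.0, 525.4482, 233.9726], [0.0, 0.0, 1.0]], 'k1': -0.0429, 'T': [[0.0274, 0.9909, -0.1318, 0.3508], [-0.9996, 0.0286, 0.0075, 0.021], [0.0112, 0.1315, 0.9912, 1.2132], [0.0, 0.0, 0.0, 1.0]]}
wrist {'mtx': [[395.312, 0.0, 317.5648], [0.0, 395.312, 238.9066], [0.0, 0.0, 1.0]], 'k1': -0.0399, 'tool_from_camera': [[0.0003, -0.9539, -0.3, -0.077], [-0.0011, 0.3, -0.9539, -0.1248], [1.0, 0.0006, -0.001, -0.0004], [0.0, 0.0, 0.0, 1.0]]}
```

View pics/scene0.png

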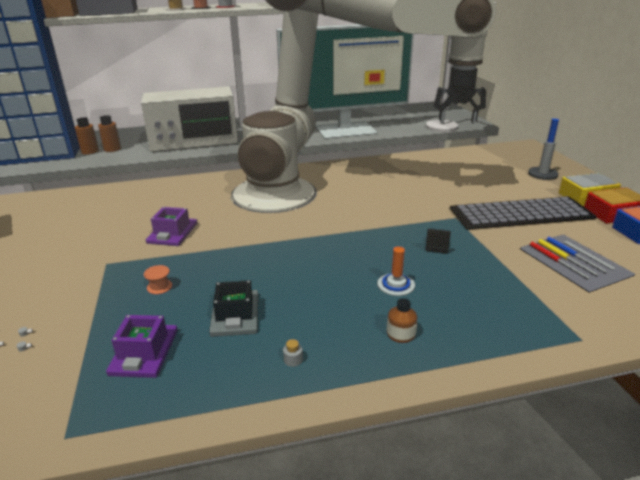

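View pics/top0.png

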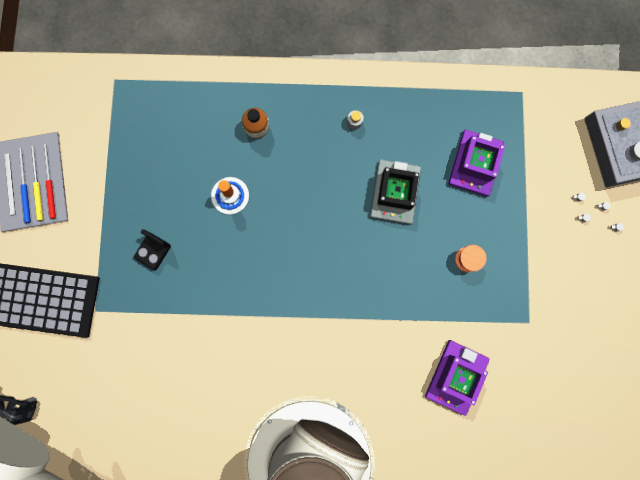

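View pics/wrist0.png

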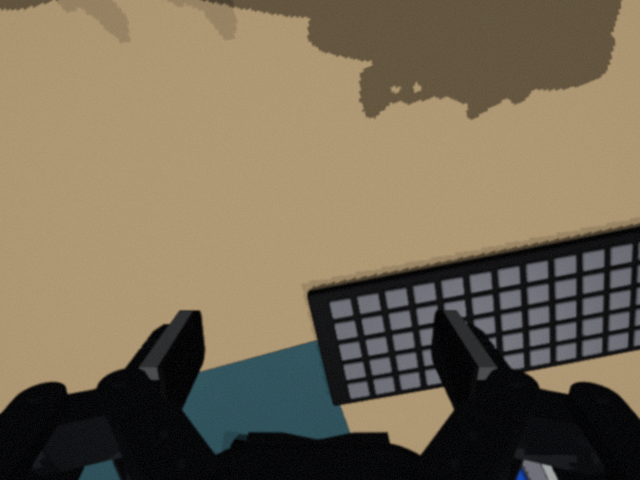

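Scene: the tamper in its holder is at about (230,195) in the top view, and the grey-based tester with the black frame is at about (397,190). The bottle is at (255,122), the coupler at (355,118), the case at (152,250) and the spool at (470,258).

```bash
cat > h.py <<'E'
from workcell import arm
import cv2,numpy as np
from scipy.spatial.transform import Rotation as R
def camT(name,s=None):
    c=arm.calibration(name)
    if name!="wrist": return c,np.array(c["T"])
    T=np.eye(4);T[:3,:3]=R.from_quat(s["tool_rot"]).as_matrix();T[:3,3]=s["position"]
    return c,T@np.array(c["tool_from_camera"])
def ray(name,px,s=None):
    c,T=camT(name,s);px=np.asarray(px,float).reshape(-1,1,2)
    n=cv2.undistortPoints(px,np.array(c["mtx"]),np.array([c["k1"],0,0,0.])).reshape(-1,2)
    d=np.c_[n[:,0],-n[:,1],-np.ones(len(n))]@T[:3,:3].T
    return T[:3,3],d
def plane(name,px,z,s=None):
    o,d=ray(name,px,s); return o+d*((z-o[2])/d[:,2])[:,None]
def proj(name,P,s=None):
    c,T=camT(name,s);p=(np.asarray(P,float).reshape(-1,3)-T[:3,3])@T[:3,:3]
    q=np.c_[p[:,0],-p[:,1],-p[:,2]]
    return cv2.projectPoints(q.reshape(-1,1,3),np.zeros(3),np.zeros(3),np.array(c["mtx"]),np.array([c["k1"],0,0,0.]))[0].reshape(-1,2)
def save(img,n,box=None,f=1):
    if box: img=img[box[1]:box[3],box[0]:box[2]]
    cv2.imwrite("pics/"+n,cv2.resize(img,None,fx=f,fy=f,interpolation=cv2.INTER_NEAREST)[:,:,::-1])
def blobs(img,lo,hi,box,amin=20):
    hsv=cv2.cvtColor(img,cv2.COLOR_RGB2HSV); m=cv2.inRange(hsv,np.array(lo),np.array(hi))
    k=np.zeros_like(m);k[box[1]:box[3],box[0]:box[2]]=255
    m&=k; cs=cv2.findContours(m,cv2.RETR_EXTERNAL,cv2.CHAIN_APPROX_NONE)[0]
    return [c for c in cs if cv2.contourArea(c)>amin],m
E
python3 - <<'E'
from h import *
im=cv2.imread("pics/top0.png")[:,:,::-1].copy()
save(im,"a.png",(200,165,270,225),8); save(im,"b.png",(360,150,430,230),7)
cs,_=blobs(im,(105,150,80),(130,255,255),(200,165,270,225))
for c in cs:
    h=cv2.convexHull(c)
    p=plane("top",h.reshape(-1,2).astype(float),0.012)[:,:2]
    print("blue",cv2.contourArea(c),cv2.minEnclosingCircle(p.astype(np.float32)))
cs,_=blobs(im,(0,0,150),(180,70,255),(205,170,260,220))
for c in cs:
    p=plane("top",cv2.convexHull(c).reshape(-1,2).astype(float),0.004)[:,:2]
    print("white",cv2.contourArea(c),cv2.minEnclosingCircle(p.astype(np.float32)))
si=cv2.imread("pics/scene0.png")[:,:,::-1].copy()
save(si,"c.png",(370,230,430,300),8); save(si,"d.png",(200,270,270,340),8)
E
```

```text
blue 156.5 ((0.5964418053627014, 0.2020902782678604), 0.03287392854690552)
white 1087.5 ((0.5982366800308228, 0.2028723657131195), 0.04549324885010719)
```

View pics/a.png

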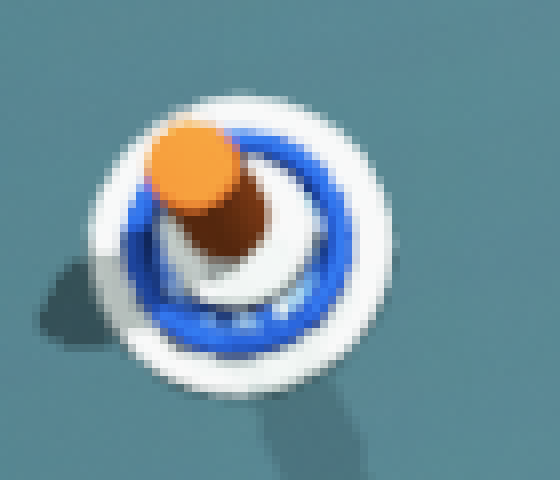

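View pics/b.png

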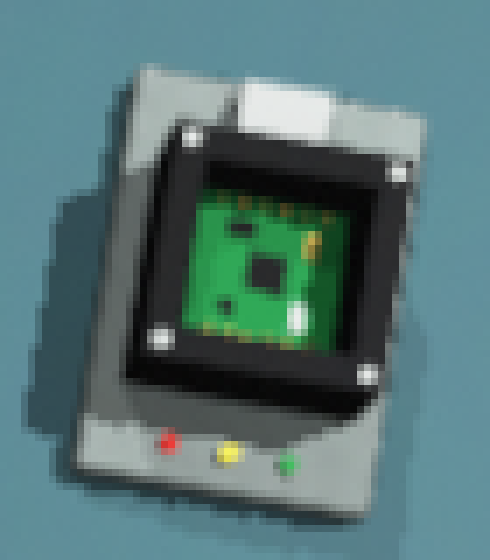

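View pics/c.png

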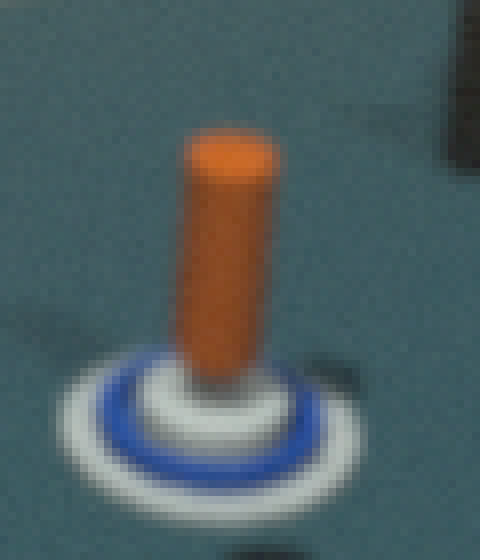

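The crops show the bright handle top at about (191,168) in a.png and the four white frame screws in b.png, at (192,137), (397,174), (367,374) and (160,339).

Run:
```python
from h import *
f=lambda u,v,k,ox,oy:(ox+u/k-.5,oy+v/k-.5)
sc=[f(u,v,7,360,150) for u,v in [(192,137),(397,174),(367,374),(160,339)]]
p=plane("top",sc,0.066);print("screws",np.round(p,4),"mean",p.mean(0), [np.linalg.norm(p[i]-p[i-1]) for i in range(4)])
for i in range(4):
    e=p[(i+1)%4]-p[i];print(np.degrees(np.arctan2(e[1],e[0])))
b=plane("top",[f(u,v,7,360,150) for u,v in [(145,65),(425,118),(363,520),(75,467)]],0.016);print("base",b.round(4),b.mean(0))
print("handle",plane("top",[f(191,168,8,200,165)],0.102))
print("handle scene",plane("scene",[f(233,157,8,370,230)],0.102))
im=cv2.imread("pics/scene0.png")[:,:,::-1].copy()
cs,_=blobs(im,(105,120,60),(130,255,255),(370,230,430,300))
for c in cs: 
    p=plane("scene",cv2.convexHull(c).reshape(-1,2).astype(float),0.012)[:,:2]
    print(cv2.contourArea(c),cv2.minEnclosingCircle(p.astype(np.float32)))
s=arm.sense();print(R.from_quat(s["tool_rot"]).as_matrix().round(3))
for n,px,z in [("bottle",(254,116),.085),("coupler",(356,118),.044),("case",(152,250),.02),("spool",(472,258),.045)]: print(n,plane("top",[px],z).round(3))
```

```text
screws [[ 0.6554 -0.1564  0.066 ]
 [ 0.6453 -0.2225  0.066 ]
 [ 0.5797 -0.2129  0.066 ]
 [ 0.589  -0.1467  0.066 ]] mean [ 0.61735066 -0.18462755  0.066     ] [np.float64(0.0670832008092426), np.float64(0.06687187068538983), np.float64(0.06632868504014282), np.float64(0.06687095676892793)]
-98.66324640187855
171.62744176655207
81.98323065028438
-8.37141156050048
base [[ 0.693  -0.1482  0.016 ]
 [ 0.6777 -0.2426  0.016 ]
 [ 0.5405 -0.2218  0.016 ]
 [ 0.5555 -0.1262  0.016 ]] [ 0.61668195 -0.18469399  0.016     ]
handle [[0.59872144 0.20246208 0.102     ]]
handle scene [[0.60025605 0.20176409 0.102     ]]
83.0 ((0.6027703285217285, 0.19977544248104095), 0.0338418073952198)
[[ 0.954 -0.     0.301]
 [-0.301 -0.001  0.954]
 [-0.    -1.    -0.001]]
bottle [[0.763 0.145 0.085]]
coupler [[ 0.781 -0.087  0.044]]
case [[0.462 0.372 0.02 ]]
spool [[ 0.462 -0.353  0.045]]
```

View pics/d.png

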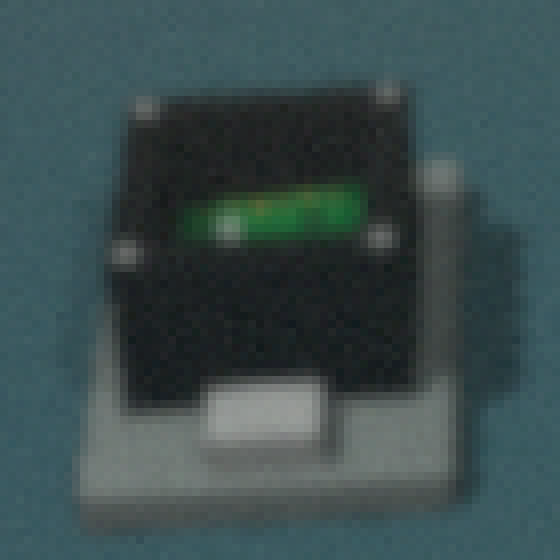

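Request:
carry_out(rows=[36,0,-14,0,0,0,-1,72,0,-28,0,0,0,-1,108,0,-42,0,0,0,-1,144,0,-56,0,0,0,-1,180,0,-70,0,0,0,-1])

```text
t: 0.57
position: [0.3246, 0.426, 0.2482]
tool_rot: [0.699, -0.108, 0.108, -0.699]
wrist_force: [-0.1, 0.6, -0.8]
finger_gap: 1.006
```

Request:
carry_out(rows=[36,0,-14,0,0,0,-1,72,0,-28,0,0,0,-1,108,0,-42,0,0,0,-1,144,0,-56,0,0,0,-1,180,0,-70,0,0,0,-1])

```text
t: 0.98
position: [0.4754, 0.3048, 0.2482]
tool_rot: [0.699, -0.108, 0.108, -0.699]
wrist_force: [-0.3, 0.8, 0.4]
finger_gap: 1.001
```

Request:
carry_out(rows=[36,0,-14,0,0,0,-1,72,0,-28,0,0,0,-1,108,0,-44,0,0,0,-1,140,0,-58,0,0,0,-1,150,0,-62,0,0,0,-1])

```text
t: 1.4
position: [0.6014, 0.1986, 0.2473]
tool_rot: [0.699, -0.109, 0.109, -0.698]
wrist_force: [-0.2, -0.3, -0.5]
finger_gap: 1.001
```

Request:
carry_out(rows=[0,0,0,0,0,0,-1,0,0,0,0,0,0,-1])

```text
t: 1.57
position: [0.5985, 0.202, 0.2478]
tool_rot: [0.699, -0.108, 0.108, -0.699]
wrist_force: [-0.6, 0.0, 0.2]
finger_gap: 0.995
```

Run:
```python
from h import *
s=arm.sense();print(s["t"],s["q"].round(3),s["position"],R.from_quat(s["tool_rot"]).as_matrix().round(3),s["wrist_force"])
im=arm.capture("wrist");save(im,"w1.png");np.save("w1.npy",im)
print(proj("wrist",[[.599,.202,.102]],s))
```

```text
1.5667 [ 0.204  0.27   1.295  0.     1.578 -1.06 ] [0.59853023 0.20202691 0.24775227] [[ 0.953 -0.001  0.302]
 [-0.302 -0.     0.953]
 [-0.001 -1.    -0.   ]] [-0.59136707  0.03683543  0.22532077]
[[318.00930188 228.90719725]]
```

View pics/w1.png

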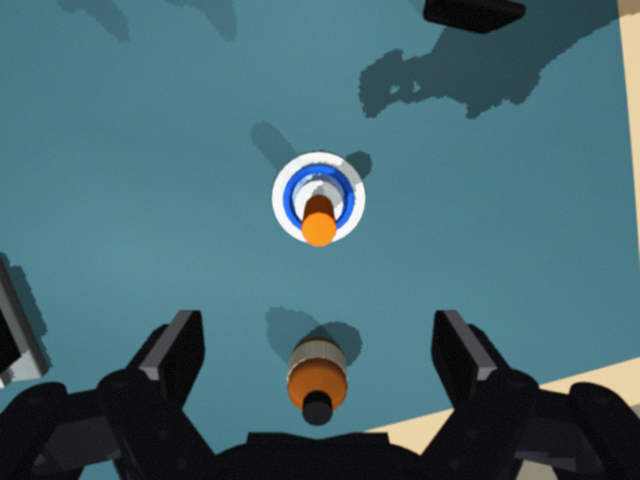

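The wrist view has the handle top at (319,229), against a prediction of (318,229). The bottle sits at (317,385), clear below.

Run:
```python
from h import *
s=arm.sense();im=np.load("w1.npy");B=(260,140,380,255)
def rep(n,lo,hi,z):
    for c in blobs(im,lo,hi,B)[0]:
        h=cv2.convexHull(c).reshape(-1,2).astype(float)
        print(n,cv2.contourArea(c),cv2.minEnclosingCircle(plane("wrist",h,z,s)[:,:2].astype(np.float32)))
rep("orange",(5,150,180),(20,255,255),.102);rep("blue",(105,150,60),(130,255,255),.012);rep("white",(0,0,130),(180,60,255),.004)
```

```text
orange 836.0 ((0.5987874865531921, 0.2028166800737381), 0.012426169589161873)
blue 1170.0 ((0.5963770151138306, 0.20374061167240143), 0.03297153860330582)
white 917.5 ((0.5988262295722961, 0.202764630317688), 0.02516801282763481)
white 2332.5 ((0.5989015698432922, 0.2027314156293869), 0.04647589474916458)
```

Request:
carry_out(rows=[0,35,1,0,0,0,-1,0,70,1,0,0,0,-1,0,105,1,0,0,0,-1,0,140,1,0,0,0,-1,0,160,1,0,0,0,-1])

```text
t: 2.03
position: [0.5964, 0.2042, 0.0848]
tool_rot: [0.699, -0.108, 0.106, -0.699]
wrist_force: [-1.1, -0.6, -0.3]
finger_gap: 1.0
```

Request:
carry_out(rows=[0,6,0,0,0,0,-1,0,12,0,0,0,0,-1,0,12,0,0,0,0,-1,0,12,0,0,0,0,-1])

```text
t: 2.37
position: [0.5993, 0.2036, 0.0779]
tool_rot: [-0.699, 0.107, -0.108, 0.699]
wrist_force: [0.8, -0.1, 0.3]
finger_gap: 0.999
```

Run:
```python
from h import *
s=arm.sense();print(s["t"],s["position"],s["wrist_force"])
im=arm.capture("wrist");save(im,"w2.png")
```

```text
2.3667 [0.59933929 0.20362847 0.0778983 ] [ 0.77649689 -0.06459862  0.31173141]
```

View pics/w2.png

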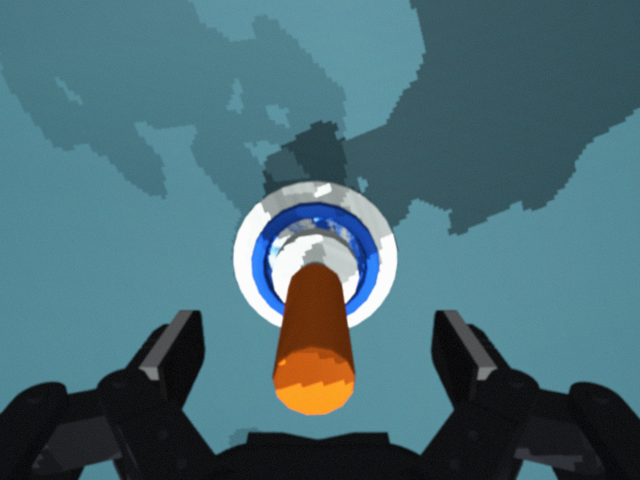

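Handle is at x≈315 between the fingers (centre 318), so about 1 mm off. I'll shift and close.

Request:
carry_out(rows=[0,3,-1,0,0,0,-1,0,3,-1,0,0,0,0.0,0,3,-1,0,0,0,0.2,0,3,-1,0,0,0,0.4,0,3,-1,0,0,0,1], newtons=70)

```text
t: 2.83
position: [0.5987, 0.2021, 0.0735]
tool_rot: [-0.699, 0.108, -0.108, 0.699]
wrist_force: [0.6, 0.0, -0.3]
finger_gap: 0.454
```

Request:
carry_out(rows=[0,0,0,0,0,0,1,0,0,0,0,0,0,1,0,0,0,0,0,0,1,0,0,0,0,0,0,1,0,0,0,0,0,0,1])

```text
t: 3.25
position: [0.5988, 0.2022, 0.0735]
tool_rot: [-0.699, 0.108, -0.108, 0.699]
wrist_force: [-0.4, 1.7, 5.4]
finger_gap: 0.288
```

Run:
```python
from h import *
s=arm.sense();print(s["t"],s["position"],s["wrist_force"],s["wrist_torque"],s["finger_gap"]*85)
im=arm.capture("wrist");save(im,"w3.png")
```

```text
3.25 [0.59877809 0.20215609 0.07354269] [-0.38315018  1.66673298  5.40059409] [0.00998839 0.09944563 0.01063186] 24.498141752000908
```

View pics/w3.png

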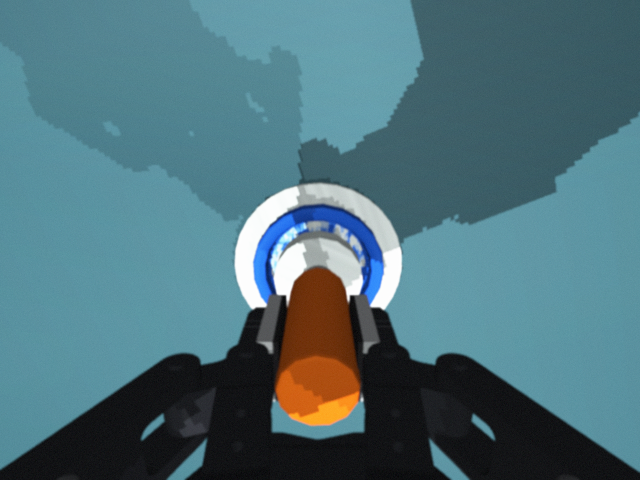

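Handle is held centred between the pads. The gap reads 24.5 mm against 26 mm nominal, and the foot is still in the ring. Lifting.

Request:
carry_out(rows=[0,-5,0,0,0,0,1,0,-15,0,0,0,0,1,0,-35,0,0,0,0,1,0,-60,0,0,0,0,1,0,-85,0,0,0,0,1])

```text
t: 3.72
position: [0.5983, 0.202, 0.1595]
tool_rot: [0.699, -0.108, 0.107, -0.699]
wrist_force: [0.2, 0.3, -2.5]
finger_gap: 0.285
```

Request:
carry_out(rows=[0,-15,0,0,0,0,1,0,-25,0,0,0,0,1,0,-30,0,0,0,0,1,0,-30,0,0,0,0,1,0,-30,0,0,0,0,1])

```text
t: 4.13
position: [0.5984, 0.202, 0.1875]
tool_rot: [0.699, -0.108, 0.107, -0.699]
wrist_force: [-0.1, -0.8, -2.6]
finger_gap: 0.287
```

Run:
```python
from h import *
s=arm.sense();print(s["t"],s["position"],s["wrist_force"],s["wrist_torque"],s["finger_gap"]*85)
im=arm.capture("wrist");save(im,"w4.png");im=arm.capture("scene");save(im,"s4.png",(340,180,460,310),5)
M=R.from_quat(s["tool_rot"]).as_matrix();print("tool shift to tester mm",M.T@(np.array([.6172,-.1846,s["position"][2]])-s["position"])*1000,M.round(3))
```

```text
4.1333 [0.59838207 0.20204739 0.18745121] [-0.13902533 -0.84337984 -2.55070665] [ 0.0047025   0.03744031 -0.00755953] 24.38333610523234
tool shift to tester mm [ 1.34348828e+02  1.17846055e-01 -3.63043654e+02] [[ 0.954 -0.001  0.301]
 [-0.301 -0.     0.954]
 [-0.001 -1.    -0.001]]
```

View pics/w4.png

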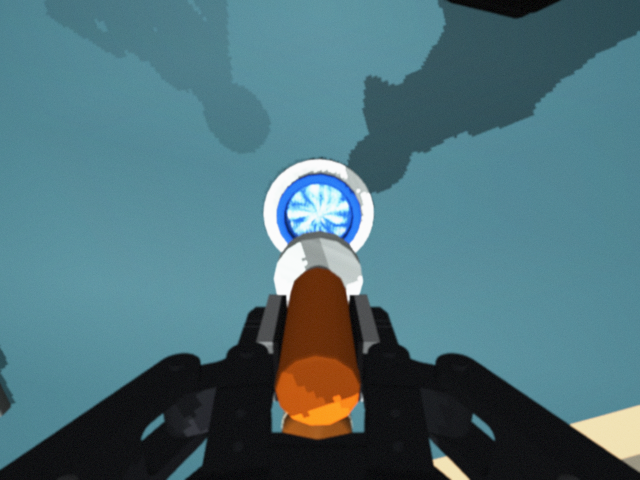

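View pics/s4.png

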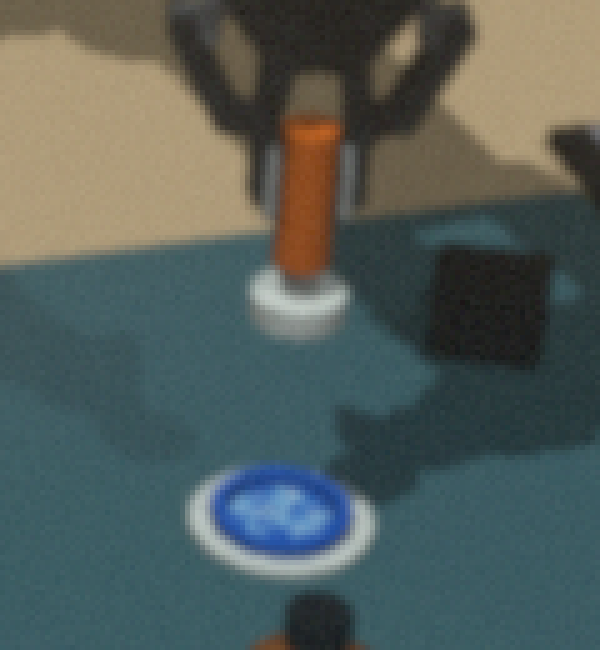

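The tamper hangs upright (about 2.5 N) and the holder, now fully visible, is at (319,212). I'm moving toward the tester and stopping about 80 mm short to see the well.

Request:
carry_out(rows=[8,0,-15,0,0,0,1,22,0,-45,0,0,0,1,37,0,-80,0,0,0,1,52,0,-115,0,0,0,1,67,0,-150,0,0,0,1])

```text
t: 4.65
position: [0.6169, 0.0374, 0.1873]
tool_rot: [0.699, -0.108, 0.107, -0.699]
wrist_force: [0.5, -0.4, -3.2]
finger_gap: 0.284
```

Request:
carry_out(rows=[15,0,-35,0,0,0,1,30,0,-70,0,0,0,1,45,0,-100,0,0,0,1,60,0,-120,0,0,0,1,67,0,-133,0,0,0,1])

```text
t: 5.07
position: [0.6414, -0.1109, 0.1871]
tool_rot: [0.699, -0.109, 0.108, -0.699]
wrist_force: [0.1, -0.9, -1.8]
finger_gap: 0.288
```

Request:
carry_out(rows=[0,0,0,0,0,0,1,0,0,0,0,0,0,1,0,0,0,0,0,0,1])

```text
t: 5.32
position: [0.641, -0.1071, 0.1878]
tool_rot: [-0.699, 0.108, -0.107, 0.699]
wrist_force: [0.0, 0.9, -1.7]
finger_gap: 0.29
```

Run:
```python
from h import *
s=arm.sense();print(s["t"],s["position"],s["tool_rot"],s["wrist_force"],s["finger_gap"]*85)
im=arm.capture("wrist");save(im,"w5.png");np.save("w5.npy",im);np.savez("s5.npz",**s)
im=arm.capture("top");save(im,"t5.png",(350,130,450,240),5)
```

```text
5.3167 [ 0.6409865  -0.10707606  0.18781459] [-0.69877067  0.10782881 -0.10716857  0.69900458] [ 0.01094969  0.90810978 -1.73787139] 24.63477477250376
```

View pics/w5.png

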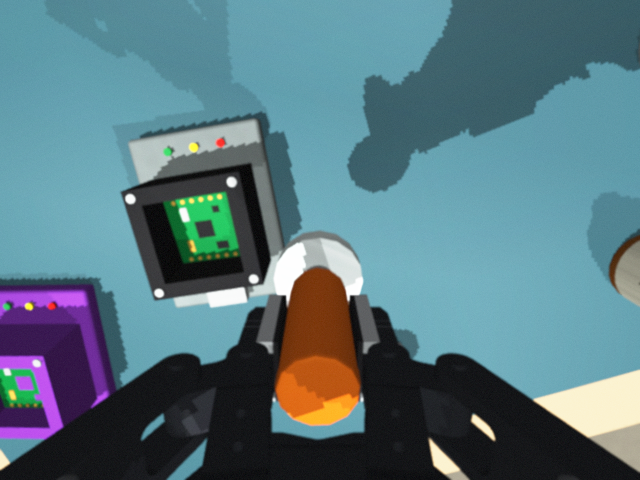

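The frame's screws are at about (130,199), (232,182), (254,279) and (159,294). The tamper's foot is at (318,270), clear of the tester.

Run:
```python
from h import *
s=dict(np.load("s5.npz"));im=np.load("w5.npy");M=R.from_quat(s["tool_rot"]).as_matrix()
g=cv2.cvtColor(im,cv2.COLOR_RGB2GRAY);P=[]
for u,v in [(130,199),(232,182),(254,279),(159,294)]:
    w=g[v-8:v+9,u-8:u+9].astype(float); m=(w>150)*w
    yy,xx=np.mgrid[-8:9,-8:9]; P.append((u+(xx*m).sum()/m.sum(),v+(yy*m).sum()/m.sum()))
print(np.round(P,1))
p=plane("wrist",P,.066,s);print(p.round(4),p.mean(0),[np.linalg.norm(p[i]-p[i-1]).round(4) for i in range(4)])
# tilt check
for a in (.028,.098,.014,):
    q=s["position"]+M@np.array([0,.0695-a,0]);print(a,proj("wrist",[q],s))
q=s["position"]+M@np.array([0,.0695-.014,0]); th=np.linspace(0,6.28,40)
ring=proj("wrist",q+np.c_[.022*np.cos(th),.022*np.sin(th),0*th],s);print("foot top u",ring.min(0),ring.max(0))
c=p.mean(0);c[2]=s["position"][2]
for cc in (c,np.array([.6172,-.1846,c[2]])): print("shift",M.T@(cc-s["position"])*1000)
```

```text
[[129.5 199. ]
 [231.1 181.6]
 [254.4 280.4]
 [158.6 294.9]]
[[ 0.5796 -0.214   0.066 ]
 [ 0.5891 -0.1477  0.066 ]
 [ 0.6565 -0.157   0.066 ]
 [ 0.6469 -0.224   0.066 ]] [ 0.61803471 -0.18566983  0.066     ] [np.float64(0.0681), np.float64(0.067), np.float64(0.068), np.float64(0.0677)]
0.028 [[318.13254861 290.17958775]]
0.098 [[318.71788484 391.32675629]]
0.014 [[318.06297652 278.17399946]]
foot top u [273.50324801 235.62255579] [362.62098646 317.92598688]
shift [ 1.72796922e+00 -1.68253239e-02 -8.18582879e+01]
shift [ 6.10342069e-01 -1.55953413e-02 -8.10887568e+01]
```

Run:
```python
import cv2
i=cv2.imread("pics/w5.png")[140:320,100:390];cv2.imwrite("pics/w5c.png",cv2.resize(i,None,fx=2.7,fy=2.7,interpolation=cv2.INTER_CUBIC))
```

```text
(no output)
```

View pics/w5c.png

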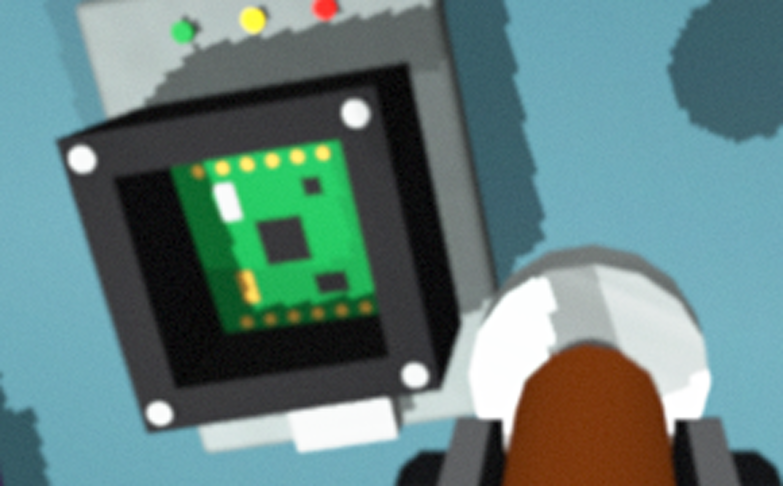

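Request:
carry_out(rows=[1,0,-30,0,0,0,1,2,0,-60,0,0,0,1,2,0,-76,0,0,0,1,2,0,-81.5,0,0,0,1,2,0,-81.5,0,0,0,1])

```text
t: 5.83
position: [0.6183, -0.1868, 0.1884]
tool_rot: [0.699, -0.108, 0.108, -0.699]
wrist_force: [-0.1, -0.4, -2.6]
finger_gap: 0.289
```

Request:
carry_out(rows=[0,12,0,0,0,0,1,0,28,0,0,0,0,1,0,40,0,0,0,0,1,0,44,0,0,0,0,1,0,44,0,0,0,0,1])

```text
t: 6.25
position: [0.6182, -0.1854, 0.1426]
tool_rot: [-0.699, 0.108, -0.107, 0.699]
wrist_force: [0.0, -0.2, -2.2]
finger_gap: 0.282
```

Run:
```python
from h import *
s=arm.sense();print(s["t"],s["position"],s["tool_rot"],s["wrist_force"],s["finger_gap"]*85)
M=R.from_quat(s["tool_rot"]).as_matrix()
im=arm.capture("wrist");save(im,"w6.png",(200,180,440,400),3);np.save("w6.npy",im)
im2=arm.capture("scene");save(im2,"s6.png",(180,200,290,350),4)
```

```text
6.25 [ 0.61824523 -0.18538413  0.14257707] [-0.69867046  0.10827292 -0.10652009  0.6991352 ] [ 0.01197716 -0.178336   -2.24511148] 23.985523860549698
```

View pics/w6.png

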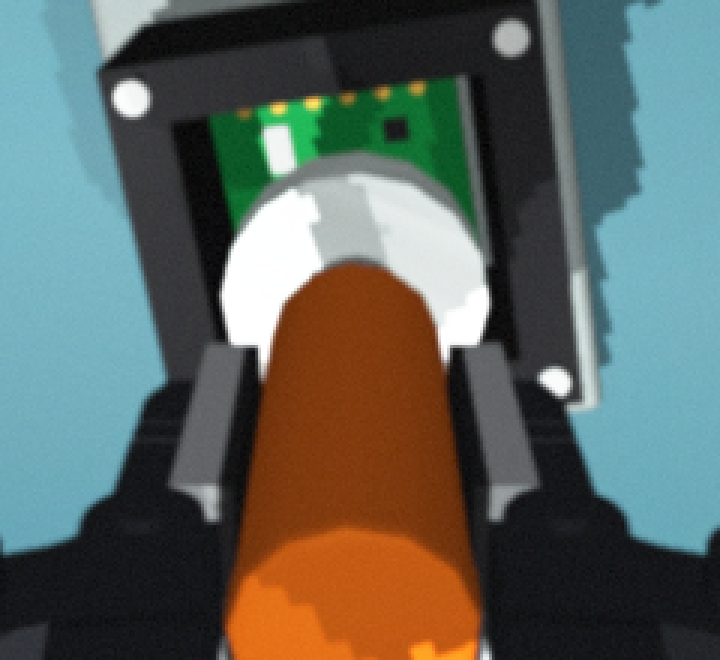

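View pics/s6.png

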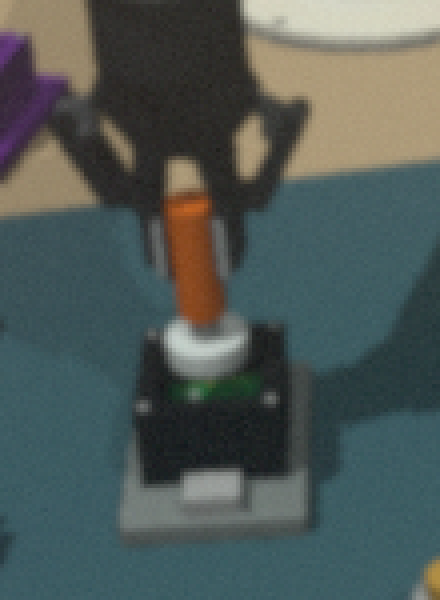

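Run:
```python
from h import *
s=arm.sense();M=R.from_quat(s["tool_rot"]).as_matrix()
P=[(200+u/3-.4,180+v/3-.4) for u,v in [(131,98),(511,38),(555,382)]]
p=plane("wrist",P,.066,s);print(p, (p[0]+p[2])/2, np.linalg.norm(p[0]-p[2]))
c=(p[0]+p[2])/2;print("well rel TCP tool mm",M.T@(c-s["position"])*1000)
q=s["position"]+M@np.array([0,.0695-.014,0]); th=np.linspace(0,6.28,60)
r=proj("wrist",q+np.c_[.022*np.cos(th),.022*np.sin(th),0*th],s)
print("foot top ring in crop",(r.min(0)-[200,180])*3,(r.max(0)-[200,180])*3)
r=proj("wrist",q-[0,0,.014]+np.c_[.022*np.cos(th),.022*np.sin(th),0*th],s)
print("foot bottom ring",(r.min(0)-[200,180])*3,(r.max(0)-[200,180])*3)
```

```text
[[ 0.58043173 -0.21533398  0.066     ]
 [ 0.59027917 -0.14865103  0.066     ]
 [ 0.65677061 -0.15803187  0.066     ]] [ 0.61860117 -0.18668293  0.066     ] 0.09545237811396805
well rel TCP tool mm [-5.89918324e-02  7.85912951e+01 -7.03885258e-01]
foot top ring in crop [220.476264   166.75189564] [487.84222682 413.71116696]
foot bottom ring [228.84961704 142.71539175] [479.13075699 375.94394604]
```

Request:
carry_out(rows=[-0.5,3,-0.5,0,0,0,1,-0.5,6,-0.5,0,0,0,1,-0.5,9,-0.5,0,0,0,1,-0.5,11,-0.5,0,0,0,1,-0.5,11,-0.5,0,0,0,1])

```text
t: 6.77
position: [0.6178, -0.1867, 0.1328]
tool_rot: [-0.699, 0.108, -0.108, 0.699]
wrist_force: [-0.3, -0.4, -2.5]
finger_gap: 0.288
```

Request:
carry_out(rows=[0,1,0,0,0,0,1,0,2,0,0,0,0,1,0,3,0,0,0,0,1,0,4,0,0,0,0,1,0,4,0,0,0,0,1])

```text
t: 7.18
position: [0.6179, -0.1867, 0.1291]
tool_rot: [0.699, -0.108, 0.108, -0.699]
wrist_force: [-0.2, -0.2, -2.5]
finger_gap: 0.282
```

Request:
carry_out(rows=[0,1,0,0,0,0,1,0,2,0,0,0,0,1,0,3,0,0,0,0,1,0,4,0,0,0,0,1,0,4,0,0,0,0,1])

```text
t: 7.6
position: [0.6179, -0.1867, 0.125]
tool_rot: [0.699, -0.108, 0.108, -0.699]
wrist_force: [1.2, -0.0, -2.2]
finger_gap: 0.289
```

Request:
carry_out(rows=[0,1,0,0,0,0,1,0,2,0,0,0,0,1,0,3,0,0,0,0,1,0,4,0,0,0,0,1,0,4,0,0,0,0,1])

```text
t: 8.02
position: [0.6179, -0.1867, 0.121]
tool_rot: [0.699, -0.108, 0.108, -0.699]
wrist_force: [-0.0, -0.5, -1.9]
finger_gap: 0.29
```

Request:
carry_out(rows=[0,1,0,0,0,0,1,0,2,0,0,0,0,1,0,3,0,0,0,0,1,0,3,0,0,0,0,1])

```text
t: 8.35
position: [0.6179, -0.1867, 0.118]
tool_rot: [0.699, -0.108, 0.108, -0.699]
wrist_force: [0.6, 0.6, -0.7]
finger_gap: 0.289
```

Request:
carry_out(rows=[0,1,0,0,0,0,1,0,2,0,0,0,0,1,0,3,0,0,0,0,1,0,3,0,0,0,0,1])

```text
t: 8.68
position: [0.6179, -0.1867, 0.1151]
tool_rot: [0.699, -0.108, 0.108, -0.699]
wrist_force: [-0.2, 0.1, -1.8]
finger_gap: 0.287
```

Request:
carry_out(rows=[0,0.7,0,0,0,0,1,0,1.4,0,0,0,0,1,0,2,0,0,0,0,1,0,2,0,0,0,0,1])

```text
t: 9.02
position: [0.6179, -0.1867, 0.1132]
tool_rot: [0.699, -0.108, 0.108, -0.699]
wrist_force: [0.1, 0.7, -1.7]
finger_gap: 0.289
```

Request:
carry_out(rows=[0,0.7,0,0,0,0,1,0,1.4,0,0,0,0,1,0,2,0,0,0,0,1,0,2,0,0,0,0,1])

```text
t: 9.35
position: [0.6179, -0.1867, 0.1112]
tool_rot: [-0.699, 0.108, -0.108, 0.699]
wrist_force: [0.1, 0.6, -2.0]
finger_gap: 0.285
```

Request:
carry_out(rows=[0,0.7,0,0,0,0,1,0,1.4,0,0,0,0,1,0,2,0,0,0,0,1,0,2,0,0,0,0,1])

```text
t: 9.68
position: [0.6179, -0.1867, 0.1092]
tool_rot: [0.699, -0.108, 0.108, -0.699]
wrist_force: [-0.5, 0.5, -2.3]
finger_gap: 0.29
```

Request:
carry_out(rows=[0,0.7,0,0,0,0,1,0,1.4,0,0,0,0,1,0,2,0,0,0,0,1,0,2,0,0,0,0,1])

```text
t: 10.02
position: [0.618, -0.1867, 0.1074]
tool_rot: [-0.699, 0.108, -0.108, 0.699]
wrist_force: [-1.6, -0.1, 0.3]
finger_gap: 0.286
```

Request:
carry_out(rows=[0,0.7,0,0,0,0,1,0,1.4,0,0,0,0,1,0,2,0,0,0,0,1,0,2,0,0,0,0,1])

```text
t: 10.35
position: [0.618, -0.1867, 0.1053]
tool_rot: [-0.699, 0.108, -0.108, 0.699]
wrist_force: [-0.4, 1.4, 3.0]
finger_gap: 0.287
```

Request:
carry_out(rows=[0,0.7,0,0,0,0,1,0,1.4,0,0,0,0,1,0,2,0,0,0,0,1,0,2,0,0,0,0,1])

```text
t: 10.68
position: [0.618, -0.1867, 0.1033]
tool_rot: [0.699, -0.108, 0.108, -0.699]
wrist_force: [-0.8, 2.4, 2.9]
finger_gap: 0.288
```

Request:
carry_out(rows=[0,0.7,0,0,0,0,1,0,1.4,0,0,0,0,1,0,2,0,0,0,0,1,0,2,0,0,0,0,1])

```text
t: 11.02
position: [0.618, -0.1867, 0.1013]
tool_rot: [0.699, -0.108, 0.108, -0.699]
wrist_force: [-0.9, 1.6, 5.2]
finger_gap: 0.285
```

Request:
carry_out(rows=[0,0.7,0,0,0,0,1,0,1.4,0,0,0,0,1,0,2,0,0,0,0,1,0,2,0,0,0,0,1])

```text
t: 11.35
position: [0.618, -0.1868, 0.0994]
tool_rot: [0.699, -0.108, 0.108, -0.699]
wrist_force: [-0.7, 3.4, 7.2]
finger_gap: 0.289
```

Request:
carry_out(rows=[0,0.5,0,0,0,0,1,0,1,0,0,0,0,1,0,1.5,0,0,0,0,1,0,1.5,0,0,0,0,1])

```text
t: 11.68
position: [0.618, -0.1868, 0.098]
tool_rot: [0.699, -0.108, 0.108, -0.699]
wrist_force: [-1.6, 2.8, 7.0]
finger_gap: 0.29
```

Run:
```python
from h import *
s=arm.sense();print(s["t"],s["position"],s["tool_rot"],s["wrist_force"],s["wrist_torque"],s["finger_gap"]*85)
im=arm.capture("wrist");save(im,"w7.png",(200,150,440,350),3)
```

```text
11.6833 [ 0.61804871 -0.18676349  0.09801791] [ 0.69890314 -0.10759431  0.10780386 -0.69881056] [-1.64751778  2.75475092  6.9595882 ] [0.54228127 0.30497695 0.00815534] 24.66269691476852
```

View pics/w7.png

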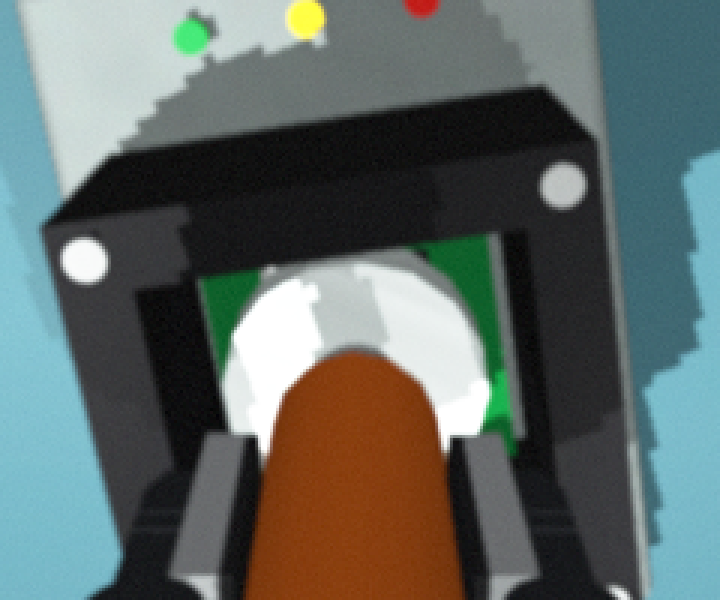

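Foot is down in the well on the board, with black clearance all round and no gripper near the frame. Continuing gently.

Request:
carry_out(rows=[0,0.5,0,0,0,0,1,0,1,0,0,0,0,1,0,1.5,0,0,0,0,1,0,1.5,0,0,0,0,1])

```text
t: 12.07
position: [0.6181, -0.1868, 0.0967]
tool_rot: [0.699, -0.108, 0.108, -0.699]
wrist_force: [-2.0, 2.4, 8.7]
finger_gap: 0.285
```

Request:
carry_out(rows=[0,0.4,0,0,0,0,1,0,0.8,0,0,0,0,1,0,1.0,0,0,0,0,1,0,1.0,0,0,0,0,1])

```text
t: 12.4
position: [0.6181, -0.1868, 0.0957]
tool_rot: [0.699, -0.108, 0.108, -0.699]
wrist_force: [-2.7, 2.4, 9.0]
finger_gap: 0.287
```

Request:
carry_out(rows=[0,0.3,0,0,0,0,1,0,0.6,0,0,0,0,1,0,0.6,0,0,0,0,1])

```text
t: 12.65
position: [0.6181, -0.1868, 0.0952]
tool_rot: [0.699, -0.107, 0.108, -0.699]
wrist_force: [-1.8, 1.7, 8.8]
finger_gap: 0.288
```

Request:
carry_out(rows=[0,0.3,0,0,0,0,1,0,0.6,0,0,0,0,1,0,0.8,0,0,0,0,1,0,0.8,0,0,0,0,1])

```text
t: 12.98
position: [0.6181, -0.1868, 0.0944]
tool_rot: [0.699, -0.107, 0.108, -0.699]
wrist_force: [-1.8, 2.9, 10.0]
finger_gap: 0.289
```

Request:
carry_out(rows=[0,0.2,0,0,0,0,1,0,0.4,0,0,0,0,1,0,0.4,0,0,0,0,1])

```text
t: 13.23
position: [0.6182, -0.1868, 0.0941]
tool_rot: [0.699, -0.107, 0.108, -0.699]
wrist_force: [-1.5, 3.6, 9.6]
finger_gap: 0.29
```

Request:
carry_out(rows=[0,0.2,0,0,0,0,1,0,0.4,0,0,0,0,1,0,0.4,0,0,0,0,1])

```text
t: 13.48
position: [0.6182, -0.1868, 0.0937]
tool_rot: [0.699, -0.107, 0.108, -0.699]
wrist_force: [-1.5, 2.6, 10.2]
finger_gap: 0.289
```

Request:
carry_out(rows=[0,0.2,0,0,0,0,1,0,0.4,0,0,0,0,1,0,0.4,0,0,0,0,1])

```text
t: 13.73
position: [0.6182, -0.1868, 0.0937]
tool_rot: [0.699, -0.107, 0.108, -0.699]
wrist_force: [-3.2, 2.4, 13.2]
finger_gap: 0.287
```

Request:
carry_out(rows=[0,0.2,0,0,0,0,1,0,0.4,0,0,0,0,1,0,0.4,0,0,0,0,1])

```text
t: 13.98
position: [0.6184, -0.1869, 0.0936]
tool_rot: [0.699, -0.107, 0.108, -0.699]
wrist_force: [-3.3, 3.8, 16.2]
finger_gap: 0.293
```

Request:
carry_out(rows=[0,0.2,0,0,0,0,1,0,0.3,0,0,0,0,1,0,0.3,0,0,0,0,1])

```text
t: 14.23
position: [0.6184, -0.1869, 0.0935]
tool_rot: [0.699, -0.107, 0.108, -0.699]
wrist_force: [-4.2, 4.2, 18.7]
finger_gap: 0.287
```

The position has stopped advancing while force climbs, so the plate is on its stop. I'll ease off slightly and hold.

Request:
carry_out(rows=[0,-0.3,0,0,0,0,1,0,-0.4,0,0,0,0,1,0,-0.4,0,0,0,0,1])

```text
t: 14.48
position: [0.6183, -0.1869, 0.0936]
tool_rot: [0.699, -0.107, 0.108, -0.699]
wrist_force: [-3.7, 3.4, 16.0]
finger_gap: 0.288
```

Run:
```python
from h import *
s=arm.sense();print(s["t"],s["position"],R.from_quat(s["tool_rot"]).as_matrix().round(4),s["wrist_force"],s["wrist_torque"])
im=arm.capture("wrist");save(im,"w8.png",(200,150,440,350),3);np.save("w8.npy",im)
im=arm.capture("scene");save(im,"s8.png",(180,200,290,350),4)
```

```text
14.4833 [ 0.61832019 -0.18688826  0.09359605] [[ 9.536e-01  1.300e-03  3.010e-01]
 [-3.010e-01 -7.000e-04  9.536e-01]
 [ 1.500e-03 -1.000e+00 -3.000e-04]] [-3.6891644   3.41217688 16.04170518] [0.7173824  0.74920463 0.01910656]
```

View pics/w8.png

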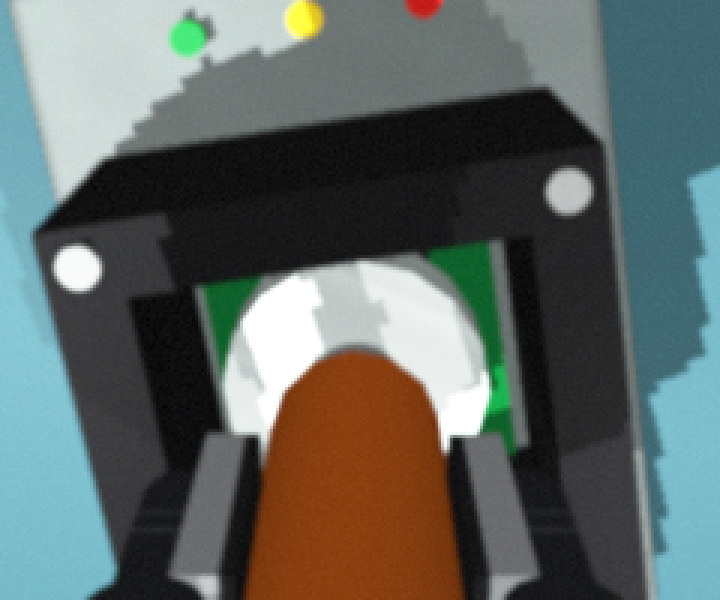

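View pics/s8.png

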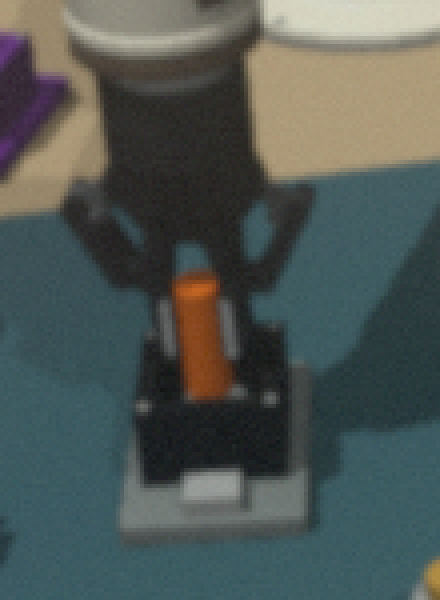

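Run:
```python
from h import *
s=arm.sense();p=s["position"];im=cv2.imread("pics/s8.png")
for n,off,k in (("scene",(180,200),4),("wrist",(200,150),3)):
    for z in (.0241+.098,.0241+.06,.0241+.03): print(n,z,(proj(n,[[p[0],p[1],z]],s)+.5-off)*k)
# handle centreline in s8
hsv=cv2.cvtColor(im,cv2.COLOR_BGR2HSV);m=cv2.inRange(hsv,(3,120,60),(22,255,255))
for v in range(282,396,14):
    x=np.nonzero(m[v,150:260])[0]
    if len(x): print(v,150+x.min(),150+x.max(),150+(x.min()+x.max()+1)/2)
w=cv2.imread("pics/w8.png");hsv=cv2.cvtColor(w,cv2.COLOR_BGR2HSV);m=cv2.inRange(hsv,(3,120,60),(22,255,255))
for v in range(360,600,40):
    x=np.nonzero(m[v,200:500])[0]; print("w",v,200+(x.min()+x.max()+1)/2)
```

```text
scene 0.1221 [[198.34807457 281.40656338]]
scene 0.0841 [[205.77482901 340.17172134]]
scene 0.054099999999999995 [[211.45793161 385.07815478]]
wrist 0.1221 [[357.58599508 725.84932425]]
wrist 0.0841 [[356.53024699 527.94203599]]
wrist 0.054099999999999995 [[355.99243541 427.28178951]]
282 172 219 196.0
296 172 219 196.0
310 176 215 196.0
324 176 219 198.0
338 180 219 200.0
352 180 223 202.0
366 180 231 206.0
380 184 231 208.0
394 192 223 208.0
w 360 355.5
w 400 355.5
w 440 354.0
w 480 354.0
w 520 354.0
w 560 354.0
```

Run:
```python
from h import *
s=arm.sense();p=s["position"];th=np.linspace(0,6.28,120)
def ring(z,r): 
    q=(proj("wrist",np.c_[p[0]+r*np.cos(th),p[1]+r*np.sin(th),z+0*th],s)+.5);return q.min(0).round(1),q.max(0).round(1)
u=.0241
print("top98",ring(u+.098,.013));print("handlebottom",ring(u+.028,.013));print("foot top",ring(u+.014,.022));print("foot bot",ring(u,.022))
im=np.load("w8.npy")
hsv=cv2.cvtColor(im,cv2.COLOR_RGB2HSV);m=cv2.inRange(hsv,(3,120,60),(22,255,255))
ys,xs=np.nonzero(m[:, 255:385]);print("orange v",ys.min(),ys.max())
b=cv2.inRange(hsv,(8,180,150),(25,255,255));ys,xs=np.nonzero(b[330:,255:385]);print("bright",ys.min()+330,ys.max()+330)
save(im,"w8b.png",(240,220,400,440),2.7)
```

```text
top98 (array([274.8, 353.8]), array([363.6, 427.3]))
handlebottom (array([290.4, 264.2]), array([346.9, 315.8]))
foot top (array([274. , 235.9]), array([363.2, 318.2]))
foot bot (array([276.8, 227.9]), array([360.2, 305.6]))
orange v 267 425
bright 354 423
```

View pics/w8b.png

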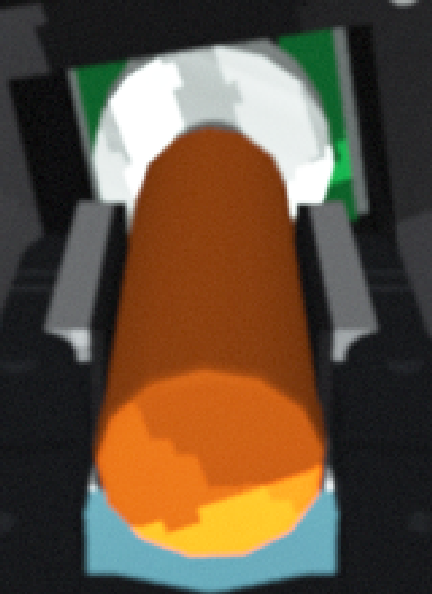

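The handle's measured edges match a vertical axis to about 0.02 rad in both views, so the foot, and therefore the board, is level. Holding for more than 2 s.

Request:
carry_out(rows=[0,0,0,0,0,0,1,0,0,0,0,0,0,1,0,0,0,0,0,0,1,0,0,0,0,0,0,1,0,0,0,0,0,0,1])

```text
t: 15.0
position: [0.6183, -0.1869, 0.0936]
tool_rot: [0.699, -0.107, 0.108, -0.699]
wrist_force: [-2.8, 2.8, 16.1]
finger_gap: 0.284
```

Request:
carry_out(rows=[0,0,0,0,0,0,1,0,0,0,0,0,0,1,0,0,0,0,0,0,1,0,0,0,0,0,0,1,0,0,0,0,0,0,1])

```text
t: 15.42
position: [0.6183, -0.1869, 0.0936]
tool_rot: [0.699, -0.107, 0.108, -0.699]
wrist_force: [-3.2, 3.5, 16.7]
finger_gap: 0.286
```

Request:
carry_out(rows=[0,0,0,0,0,0,1,0,0,0,0,0,0,1,0,0,0,0,0,0,1,0,0,0,0,0,0,1,0,0,0,0,0,0,1])

```text
t: 15.83
position: [0.6183, -0.1869, 0.0936]
tool_rot: [0.699, -0.107, 0.108, -0.699]
wrist_force: [-3.4, 3.0, 15.4]
finger_gap: 0.296
```

Request:
carry_out(rows=[0,0,0,0,0,0,1,0,0,0,0,0,0,1,0,0,0,0,0,0,1,0,0,0,0,0,0,1,0,0,0,0,0,0,1])

```text
t: 16.25
position: [0.6183, -0.1869, 0.0936]
tool_rot: [0.699, -0.107, 0.108, -0.699]
wrist_force: [-2.9, 3.0, 16.0]
finger_gap: 0.287
```

Request:
carry_out(rows=[0,0,0,0,0,0,1,0,0,0,0,0,0,1,0,0,0,0,0,0,1,0,0,0,0,0,0,1,0,0,0,0,0,0,1])

```text
t: 16.67
position: [0.6183, -0.1869, 0.0936]
tool_rot: [0.699, -0.107, 0.108, -0.699]
wrist_force: [-4.1, 3.9, 15.9]
finger_gap: 0.29
```

Request:
carry_out(rows=[0,-2,0,0,0,0,1,0,-4,0,0,0,0,1,0,-7,0,0,0,0,1,0,-10,0,0,0,0,1,0,-13,0,0,0,0,1])

```text
t: 17.08
position: [0.6179, -0.1867, 0.1056]
tool_rot: [0.699, -0.108, 0.108, -0.699]
wrist_force: [-0.8, 1.0, 1.4]
finger_gap: 0.287
```

Request:
carry_out(rows=[0,-4,0,0,0,0,1,0,-10,0,0,0,0,1,0,-20,0,0,0,0,1,0,-35,0,0,0,0,1,0,-50,0,0,0,0,1])

```text
t: 17.5
position: [0.6178, -0.1868, 0.1562]
tool_rot: [0.699, -0.108, 0.107, -0.699]
wrist_force: [-0.9, 0.4, -1.6]
finger_gap: 0.29
```

Request:
carry_out(rows=[0,-15,0,0,0,0,1,0,-25,0,0,0,0,1,0,-31,0,0,0,0,1,0,-31,0,0,0,0,1])

```text
t: 17.83
position: [0.6183, -0.1869, 0.1879]
tool_rot: [0.699, -0.107, 0.108, -0.699]
wrist_force: [0.0, 0.2, -2.5]
finger_gap: 0.288
```

Request:
carry_out(rows=[0,0,15,0,0,0,1,0,0,40,0,0,0,1,0,0,65,0,0,0,1,-1,0,78,0,0,0,1,-1,0,82,0,0,0,1])

```text
t: 18.25
position: [0.6419, -0.1057, 0.1855]
tool_rot: [-0.699, 0.107, -0.107, 0.699]
wrist_force: [-0.0, 0.0, -2.6]
finger_gap: 0.287
```

Request:
carry_out(rows=[0,0,0,0,0,0,1,0,0,0,0,0,0,1])

```text
t: 18.42
position: [0.6415, -0.1085, 0.186]
tool_rot: [0.699, -0.108, 0.107, -0.699]
wrist_force: [-0.3, 0.7, -2.0]
finger_gap: 0.287
```

Run:
```python
from h import *
s=arm.sense();print(s["t"],s["position"],s["wrist_force"])
im=arm.capture("wrist");save(im,"w9.png",(100,140,390,320),2.7);np.save("w9.npy",im)
M=R.from_quat(s["tool_rot"]).as_matrix()
print("to holder",M.T@(np.array([.5988,.2022,s["position"][2]])-s["position"])*1000,M.round(4))
```

```text
18.4167 [ 0.64152355 -0.10849953  0.18595278] [-0.30897118  0.70291876 -1.99829419]
to holder [-1.34212114e+02 -3.88220401e-02  2.83454775e+02] [[ 9.537e-01 -7.000e-04  3.008e-01]
 [-3.008e-01 -2.000e-04  9.537e-01]
 [-6.000e-04 -1.000e+00 -4.000e-04]]
```

View pics/w9.png

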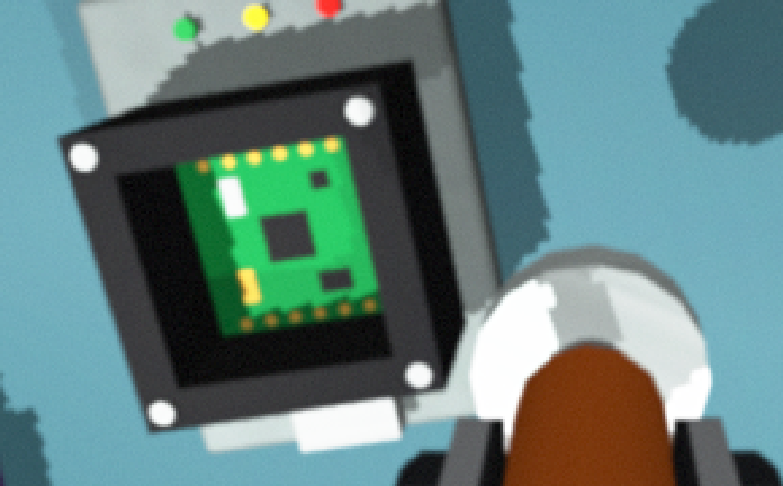

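Run:
```python
from h import *
s=arm.sense();f=lambda P:[(100+u/2.7-.3,140+v/2.7-.3) for u,v in P]
for nm,ss,P in (("before",dict(np.load("s5.npz")),[(198,171),(322,153),(366,306),(247,322)]),("after",s,[(203,166),(332,145),(371,304),(246,324)])):
    p=plane("wrist",f(P),.0365,ss);d=[p[(i+1)%4]-p[i] for i in range(4)]
    print(nm,p.mean(0).round(4),[round(float(np.linalg.norm(x))*1000,1) for x in d],[round(float(np.degrees(np.arctan2(x[1],x[0]))),1) for x in d])
```

```text
before [ 0.6178 -0.1861  0.0365] [33.7, 43.6, 33.7, 43.5] [80.6, -5.6, -99.5, 174.5]
after [ 0.6175 -0.1859  0.0365] [34.9, 44.6, 35.4, 44.8] [81.5, -7.8, -98.0, 171.6]
```

The board's pad rows now measure square and aligned with the tester (before pressing they were skewed about 4°), so it was left level. Back to the holder.

Request:
carry_out(rows=[-7,0,15,0,0,0,1,-22,0,45,0,0,0,1,-37,0,78,0,0,0,1,-52,0,110,0,0,0,1,-67,0,142,0,0,0,1])

```text
t: 18.88
position: [0.6199, 0.0482, 0.1864]
tool_rot: [0.699, -0.108, 0.108, -0.699]
wrist_force: [0.2, -0.9, -2.5]
finger_gap: 0.285
```

Request:
carry_out(rows=[-15,0,32,0,0,0,1,-30,0,64,0,0,0,1,-45,0,96,0,0,0,1,-60,0,127,0,0,0,1,-67,0,141,0,0,0,1])

```text
t: 19.3
position: [0.5981, 0.2051, 0.1864]
tool_rot: [-0.699, 0.107, -0.107, 0.699]
wrist_force: [-0.6, -0.7, -1.4]
finger_gap: 0.29
```

Request:
carry_out(rows=[0,0,0,0,0,0,1,0,0,0,0,0,0,1,0,0,0,0,0,0,1,0,0,0,0,0,0,1])

```text
t: 19.63
position: [0.5994, 0.2008, 0.1864]
tool_rot: [0.699, -0.108, 0.108, -0.699]
wrist_force: [1.3, -0.2, -1.9]
finger_gap: 0.283
```

Run:
```python
from h import *
s=arm.sense();print(s["t"],s["position"],s["wrist_force"])
im=arm.capture("wrist");save(im,"w10.png",(220,130,420,330),3)
M=R.from_quat(s["tool_rot"]).as_matrix()
print("to holder",M.T@(np.array([.5988,.2022,.0735])-s["position"])*1000)
for c in blobs(im,(0,0,120),(180,70,255),(255,150,385,232))[0]:
    p=plane("wrist",cv2.convexHull(c).reshape(-1,2).astype(float),.004,s)[:,:2];print("disc",cv2.contourArea(c),cv2.minEnclosingCircle(p.astype(np.float32)))
```

```text
19.6333 [0.59936632 0.20077648 0.1863633 ] [ 1.26371074 -0.21945876 -1.92205468]
to holder [ -0.97475892 112.86283931   1.22503958]
disc 2463.0 ((0.5977256298065186, 0.20261023938655853), 0.024996206164360046)
disc 2517.0 ((0.5975727438926697, 0.20262712240219116), 0.04475967213511467)
```

View pics/w10.png

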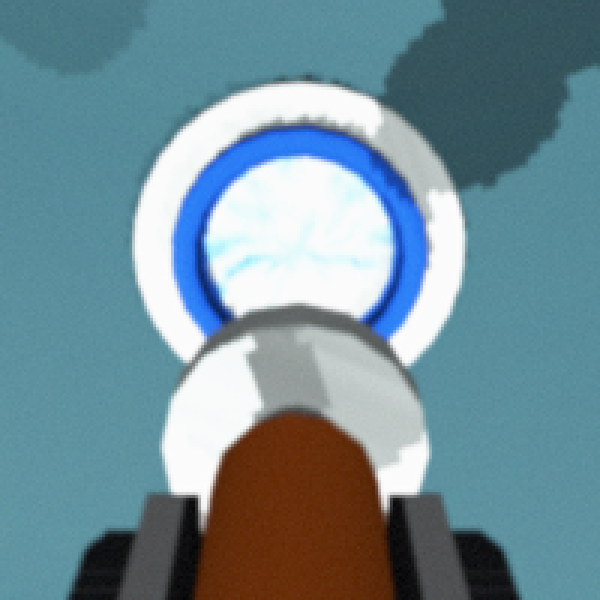

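Holder is centred at about (0.598, 0.2026) and the foot needs a 1.3 mm correction each way. Lowering.

Request:
carry_out(rows=[-1.3,15,1.3,0,0,0,1,-1.3,40,1.3,0,0,0,1,-1.3,65,1.3,0,0,0,1,-1.3,85,1.3,0,0,0,1,-1.3,95,1.3,0,0,0,1])

```text
t: 20.1
position: [0.5975, 0.2025, 0.0887]
tool_rot: [0.699, -0.109, 0.107, -0.698]
wrist_force: [0.1, -0.5, -2.0]
finger_gap: 0.285
```

Request:
carry_out(rows=[0,0,0,0,0,0,1,0,0,0,0,0,0,1,0,0,0,0,0,0,1])

```text
t: 20.35
position: [0.599, 0.2035, 0.093]
tool_rot: [-0.699, 0.107, -0.108, 0.699]
wrist_force: [0.4, 0.2, -1.9]
finger_gap: 0.285
```

Run:
```python
from h import *
s=arm.sense();print(s["t"],s["position"],s["wrist_force"])
im=arm.capture("wrist");save(im,"w11.png",(220,160,420,360),3)
M=R.from_quat(s["tool_rot"]).as_matrix()
print("to holder",M.T@(np.array([.5984,.2024,.0735])-s["position"])*1000)
```

```text
20.35 [0.59902381 0.20348154 0.09295872] [ 0.39723742  0.18356274 -1.92132981]
to holder [-0.30223626 19.45716244 -1.23611127]
```

View pics/w11.png

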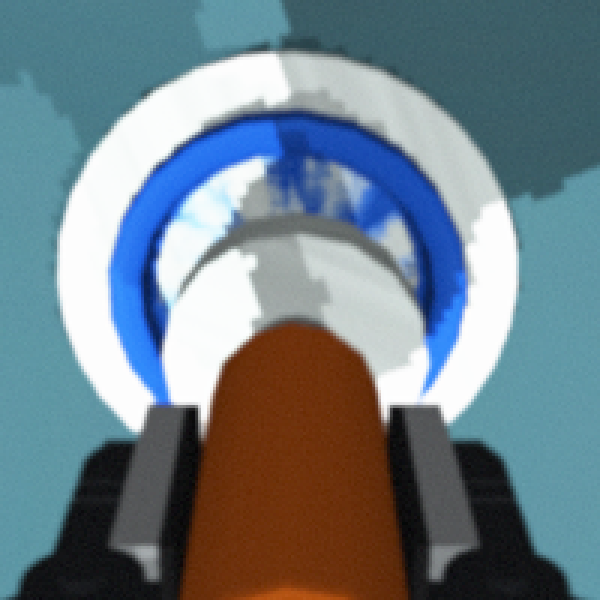

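Request:
carry_out(rows=[-0.3,3,-1.2,0,0,0,1,-0.3,7,-1.2,0,0,0,1,-0.3,11,-1.2,0,0,0,1,-0.3,14,-1.2,0,0,0,1,-0.3,14,-1.2,0,0,0,1])

```text
t: 20.82
position: [0.5972, 0.2025, 0.0765]
tool_rot: [0.699, -0.108, 0.107, -0.699]
wrist_force: [0.2, -0.3, -2.6]
finger_gap: 0.285
```

Request:
carry_out(rows=[0,0.7,0,0,0,0,1,0,1.4,0,0,0,0,1,0,2.1,0,0,0,0,1,0,2.8,0,0,0,0,1,0,2.8,0,0,0,0,1])

```text
t: 21.23
position: [0.5976, 0.2025, 0.0745]
tool_rot: [0.699, -0.108, 0.108, -0.699]
wrist_force: [0.5, -0.1, -1.4]
finger_gap: 0.286
```

Request:
carry_out(rows=[0,0.5,0,0,0,0,1,0,1,0,0,0,0,1,0,1,0,0,0,0,1])

```text
t: 21.48
position: [0.5977, 0.2026, 0.0736]
tool_rot: [0.699, -0.108, 0.108, -0.699]
wrist_force: [-0.8, 0.4, -1.1]
finger_gap: 0.292
```

Request:
carry_out(rows=[0,0.3,0,0,0,0,1,0,0.6,0,0,0,0,1,0,0.6,0,0,0,0,1])

```text
t: 21.73
position: [0.5978, 0.2026, 0.0735]
tool_rot: [-0.699, 0.108, -0.108, 0.699]
wrist_force: [-2.3, 0.2, 5.1]
finger_gap: 0.286
```

Request:
carry_out(rows=[0,0.3,0,0,0,0,1,0,0.5,0,0,0,0,1,0,0.5,0,0,0,0,1])

```text
t: 21.98
position: [0.5978, 0.2026, 0.0735]
tool_rot: [-0.699, 0.107, -0.108, 0.699]
wrist_force: [-3.4, -0.3, 11.4]
finger_gap: 0.291
```

Foot is on the floor at the same height as at pick-up. I'll ease off and open slowly.

Request:
carry_out(rows=[0,-0.6,0,0,0,0,1,0,-0.6,0,0,0,0,0.35,0,-0.6,0,0,0,0,0.3,0,-0.6,0,0,0,0,0.2,0,-0.6,0,0,0,0,0.1], newtons=20)

```text
t: 22.4
position: [0.5976, 0.2025, 0.073]
tool_rot: [0.699, -0.108, 0.108, -0.699]
wrist_force: [-0.2, 0.6, -0.4]
finger_gap: 0.449
```

Request:
carry_out(rows=[0,0,0,0,0,0,0,0,0,0,0,0,0,-0.4,0,0,0,0,0,0,-1,0,0,0,0,0,0,-1,0,0,0,0,0,0,-1])

```text
t: 22.82
position: [0.5976, 0.2026, 0.0731]
tool_rot: [0.699, -0.108, 0.108, -0.699]
wrist_force: [0.0, 0.3, 1.0]
finger_gap: 0.996
```

Request:
carry_out(rows=[0,0,0,0,0,0,-1,0,0,0,0,0,0,-1,0,0,0,0,0,0,-1])

```text
t: 23.07
position: [0.5976, 0.2025, 0.0731]
tool_rot: [0.699, -0.108, 0.108, -0.699]
wrist_force: [-0.4, -0.5, 0.1]
finger_gap: 1.001
```

Run:
```python
from h import *
s=arm.sense();print(s["t"],s["position"],s["wrist_force"],s["finger_gap"])
im=arm.capture("wrist");save(im,"w12.png")
```

```text
23.0667 [0.59758891 0.2025431  0.07307584] [-0.39325411 -0.49880516  0.0827303 ] 1.0008711312153244
```

View pics/w12.png

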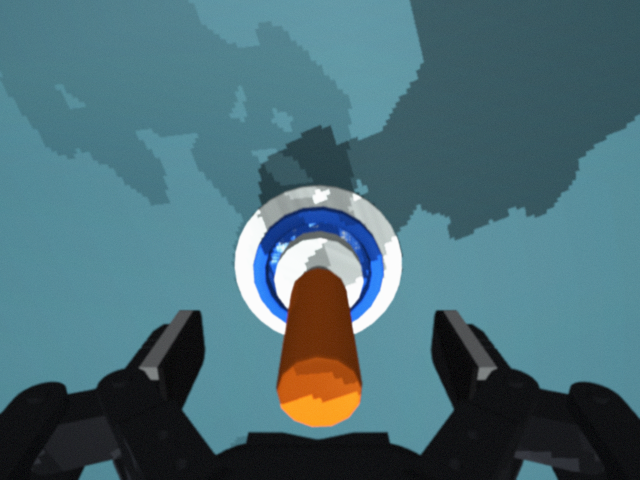

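Released; the tamper stands in the ring (handle top at (320,392), midway between the open fingers). Retreating straight up.

Request:
carry_out(rows=[0,-12,0,0,0,0,-1,0,-40,0,0,0,0,-1,0,-75,0,0,0,0,-1,0,-110,0,0,0,0,-1,0,-145,0,0,0,0,-1])

```text
t: 23.53
position: [0.5973, 0.2025, 0.2208]
tool_rot: [-0.699, 0.108, -0.108, 0.699]
wrist_force: [0.4, 0.2, 0.2]
finger_gap: 0.998
```

Request:
carry_out(rows=[0,-20,0,0,0,0,-1,0,-30,0,0,0,0,-1,0,-30,0,0,0,0,-1,0,-30,0,0,0,0,-1])

```text
t: 23.87
position: [0.5975, 0.2025, 0.2476]
tool_rot: [0.699, -0.108, 0.108, -0.699]
wrist_force: [-0.4, -0.2, -1.2]
finger_gap: 1.0
```

Run:
```python
from h import *
s=arm.sense();print(s["t"],s["position"],s["wrist_force"],s["finger_gap"])
im=arm.capture("wrist");save(im,"w13.png");B=(260,140,380,262)
for n,lo,hi,z in (("orange",(5,150,180),(20,255,255),.102),("white",(0,0,130),(180,60,255),.004)):
    for c in blobs(im,lo,hi,B)[0]:
        print(n,cv2.contourArea(c),cv2.minEnclosingCircle(plane("wrist",cv2.convexHull(c).reshape(-1,2).astype(float),z,s)[:,:2].astype(np.float32)))
sc=arm.capture("scene");save(sc,"s13.png")
```

```text
23.8667 [0.59745339 0.20250333 0.24755516] [-0.37182164 -0.24768464 -1.1766732 ] 1.000454946667359
orange 832.0 ((0.5981960296630859, 0.20256514847278595), 0.012457453645765781)
white 896.0 ((0.5986838936805725, 0.20215079188346863), 0.0245345551520586)
white 2334.0 ((0.5987336039543152, 0.20248374342918396), 0.04599813371896744)
```

View pics/w13.png

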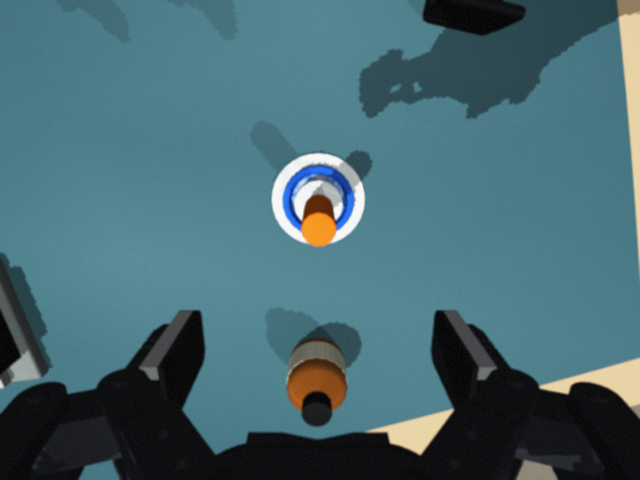

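View pics/s13.png

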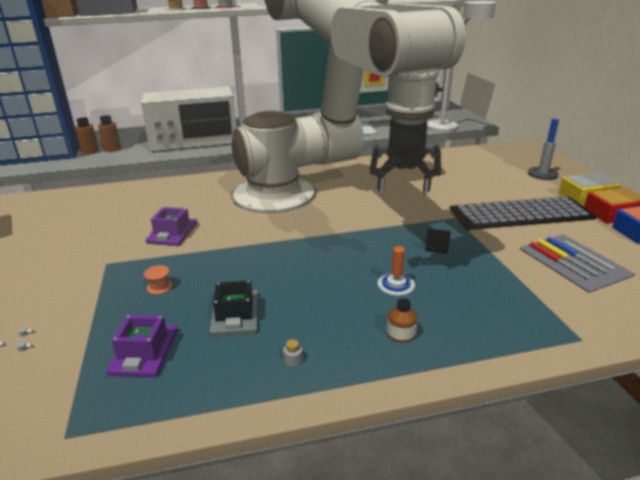

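The handle top is 0.6 mm from the holder centre, the tamper is upright, and the bystanders are unmoved.

```bash
python3 -c "
from workcell import arm
print(arm.finish_job())"
```

```text
the job is handed in; nothing more can be done
None
```

I pressed the green board home with the tamper, held it, stood the tamper back in its holder and handed the job in at about 24 s. No verdict came back, so the results below are my own measurements.

- **Press:** The plate met its hard stop after about 12 mm of travel. I backed off slightly and held it for more than 2 s. Contact force was about 18 N during the hold. The highest end-of-move reading was about 21 N vertically, or 22 N including sideways force. Readings come only at the end of each move, so a brief higher peak can't be ruled out.
- **Level while pressed:** I couldn't see the board's tilt directly under the foot. The handle was vertical to about 0.02 rad in two camera views.
- **Board afterwards:** Its pad rows measure square and in line with the tester, where before pressing they were about 4° skewed. I did not measure directly that the plate came back up.
- **Tamper in holder:** The foot reached the floor at the same height as at pick-up. After release, the handle top was about 0.6 mm from the holder's centre and the tamper stood upright. Earlier estimates of the holder's centre differed by 1–2 mm between views, well inside the 9 mm limit.
- **Sideways force:** There was an unexplained 3–6 N of sideways force while pressing, probably friction as the board levelled.
- **Other things on the bench:** By eye, they look unmoved in the last scene picture. The arm was clear of everything, and the gripper stayed well above the tester throughout.

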